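# Free the ratchet pawl and lower the bench lift

### The job

The bench lift is held up by its ratchet. Take the rod from its rest, get it under the toe of the pawl and flick the pawl right over so that it stays thrown back - touch the pawl with the rod only, never with the gripper - then lay the rod back in the two forks of its rest, grip between the forks. After that, lower the platform smoothly all the way to its bottom stop by its black knob, keeping the jar standing on it, leave the pawl thrown back and do not disturb the things standing around.

Things in the scene. Friction and masses are not known exactly. Their poses are not given: they have to be found in the camera images.
- lift: Ratchet bench lift, fixed. Origin: mast axis at bench level; z up; y runs along the lift: toothed wheel and pawl at +y, platform and knob at -y. Mast 30 mm square, 249 mm high; grey base plate 130 mm (x) by 260 mm (y -175 to +85). A steel bracket plate stands between mast and wheel (y 31 to 37, x -16 to +70, z 97 to 193 mm). Wheel: 68 mm over its teeth, axle along y at x 0, y 60, z 130 mm.
- pawl (a joint): Pawl angle, rad: 0 = lying level, nose in the wheel (locked); grows as the toe rises and swings over the pin towards the lift's +x; stop at 2.1. It swings freely (under 1 N at the toe), returned by its own weight only: let go short of upright (about 1.6) it falls back into the wheel, past that it falls over to the stop and stays.
- pawl_pivot (a point): Centre of the pawl's pin, fixed on the lift at x 45, y 60, z 174 mm; axes as the lift's, pin along y. The pawl is a steel bar 18 mm wide (y 51 to 69) reaching 86 mm from the pin to the lift's -x across the top of the wheel; its last 40 mm, the toe, is bent up 0.22 rad and overhangs the wheel's rim. Free from y 37 to 51 mm behind the pawl; on its outer (+y) side all is open.
- pawl_toe (a point): Point on the underside of the toe, mid-width, 75 mm from the pin and, locked, 3 mm above the pin's height (x -30, y 60, z 177 mm of the lift); below it some 30 mm are free down to the wheel's rim. The axes turn with the pawl: x along it towards the pin, z away from the underside.
- rod_mid (a point): Centre of the steel release rod: 240 mm long, 10 mm thick, alike at both ends, 90 g, with a black rubber grip 60 mm long and 16 mm thick at its middle. x runs along the rod. It is loose and lies level in the two forks of its rest, 60 mm above the bench.
- rest_mid (a point): Where the rod's centre belongs on the fixed rest; x along the rod's direction, z up, 60 mm above the bench. The V-shaped forks are 8 mm wide, at x = -52 and +52 mm, open upward, flared at 45 degrees to 15 mm either side, tips about 70 mm above the bench; base plate 130 by 60 mm, 8 mm thick.
- carriage (a joint): How far the platform has come down, m: 0 raised (start), 0.08 at the bottom stop. With the pawl locked it gives only 2 to 4 mm. With the pawl thrown back the guide's friction still holds platform and jar: it takes some 5 to 10 N downward on the knob, and it stays where it is left.
- knob_top (a point): Middle of the flat top of the platform's black knob: 30 mm thick, 18 mm high, on a 10 mm post at the platform's -y end; top 52 mm above the platform, at x 0, y -150 mm from the lift's origin; moves with the platform (162 mm high raised, 82 mm lowered).
- platform_top (a point): Centre of the platform's top face (110 mm by 112 mm); 110 mm above the bench raised, 30 mm lowered. Axes as the lift's.
- jar_mid (a point): Centre of the reagent jar that stands loose on the platform: 59 mm across, 82 mm high, z along its axis; white with a screw cap. About 0.12 kg.
- beaker: Bystander: small glass beaker, 54 mm across, 70 mm high; origin under its foot.
- vial: Bystander: small capped vial, 27 mm across, 56 mm high; origin under its foot.
- bottle: Bystander: square plastic bottle with white cap, 54 mm by 55 mm, 120 mm high; origin under its foot.
Mind the look-alikes: they are no part of the job. Leave any blue or orange look-alike of the part that bears jar_mid alone.

How it is judged (in metres and radians):
On the way, in this order (a step that is already met when the one before it is completed fails the run):
1. the rod lifts the pawl while the platform is still up (contact force between rod and pawl above 0.02 N and value of joint pawl between 0.12 and 1.5 rad and value of joint carriage below 0.008 m).
2. the pawl lies thrown back, the platform still up (value of joint pawl above 1.8 rad and value of joint carriage below 0.008 m), for 0.2 s.
3. the rod lies released in its rest, the platform still up and the pawl thrown back (all of step 2 and x of rod_mid in the frame of rest_mid between -0.025 and 0.025 m and y of rod_mid in the frame of rest_mid between -0.008 and 0.008 m and z of rod_mid in the frame of rest_mid between -0.007 and 0.007 m and angle between the x axis of rod_mid and the x axis of rest_mid, either way round below 0.15 rad and contact force between the fingers and rod below 0.05 N), for 0.2 s.
At the end, for the whole second after the job is handed in: Platform within 4 mm of its bottom stop; pawl thrown back (over 1.8 rad); rod at rest in both forks (centre within 25 mm along, 8 mm across, 7 mm in height, 0.15 rad); jar upright (0.1 rad) on the platform, within 40 mm of its centre (value of joint carriage above 0.076 m and value of joint pawl above 1.8 rad and x of rod_mid in the frame of rest_mid between -0.025 and 0.025 m and y of rod_mid in the frame of rest_mid between -0.008 and 0.008 m and z of rod_mid in the frame of rest_mid between -0.007 and 0.007 m and angle between the x axis of rod_mid and the x axis of rest_mid, either way round below 0.15 rad and linear speed of rod below 0.03 m/s and angle between jar_mid's own z axis and vertical below 0.1 rad and horizontal distance between jar_mid and platform_top below 0.04 m and z of jar_mid in the frame of platform_top between 0.03 and 0.05 m); the robot touches nothing.
It fails at once if the gripper or arm touches the pawl (contact force between any of the fingers, the arm and pawl above 0.3 N).
It fails at once if the platform is slammed down (faster than 0.25 m/s) (velocity of joint carriage above 0.25 m/s).
It fails at once if the jar is tipped (more than 0.35 rad) (angle between jar_mid's own z axis and vertical above 0.35 rad).
It fails at once if the beaker, vial or bottle is moved more than 30 mm or tipped (distance of any of beaker, vial, bottle from where it was at the start of the episode above 0.03 m or angle between any of beaker, vial, bottle's own z axis and vertical above 0.4 rad).
It also fails if it takes over 62 s, if anything falls off the work surface, if the arm or the gripper's body presses on something with over 40 N, if the wrist force passes 120 N, or if a joint passes its speed limit or range.

### The arm

A 6-joint arm with a two-finger parallel gripper is mounted at the origin on a cart in front of the work surface, level with it; the furniture and walls round the work are solid. World frame = base frame: x ahead of the robot, y to its left, z up, the work surface at z = 0. Lengths are in mm, angles in rad, forces in N, time in s.
With the tool pointing down it reaches from about 325 to 775 mm from the base axis. Payload 9.3 kg.
Tool frame: the origin (TCP) lies midway between the tips of the shut fingers; the grasp point (between the pads) lies 19 mm behind it; z points along the fingers, y is the line along which they close (so a half turn about z gives the same grasp; the last joint's range is limited). The gripper opens to 85 mm and grips with 20 to 120 N. Pads are 22 mm wide; open, the fingers measure 114 mm over their backs; the gripper's body (76 mm by 85 mm) begins 54 mm behind the grasp point. The pads swing forward as they close: fully open they stand 13 mm farther back than shut.
Start: joints at [0.991, 0.259, 0.021, 1.334, 0, 1.418], TCP at [227.679, 500.659, 231.279] pointing down, gripper open.
Joint ranges: [-3.04, 3.04], [-0.91, 1.82], [-1.04, 1.36], [-1.92, 1.95], [-1.52, 1.45], [-3.14, 3.14]. Speed limits (rad/s): [2.22, 2.22, 2.79, 3.14, 3.14, 3.14].

### API

Orientations are given as a rotation vector (axis times angle).
In Python, from bench import r, snapshot, ticket gives the robot as it stands.
- The arm moves only by the shell command python3 -m handwheel 'ROWS' [OPENING] [FORCE]. ROWS is JSON, a list of rows, each an object of numbers: "tx", "ty", "tz": the shift along the tool's x, y, z as a fraction of full scale; "ax", "ay", "az": the turn, a rotation vector about the tool's x, y, z as a fraction of full scale. A call has 1 to 5 rows; each row shifts and turns the commanded pose from where the row before left it, along the tool's axes as they then stand; what a row does not reach is not made up. Full scale, the value 1, is 150 mm for a shift and pi/2 rad for a turn. A row lasts 1/10 s, in which the tool goes at most 50 mm and 8.59 degrees, less where a joint would pass 70% of its speed; a pose out of reach is approached as far as the arm can. A call with a number of a shift or a turn outside -1 to 1 is refused whole. A call with a gripper value outside its range is refused whole. OPENING is the gripper's target within -1 to 1 (fully open at 1, half-way at 0, shut at -1), set as the call begins (- or left out, the last holds). The fingers move at their own pace and stop on an object; FORCE is the grip in N (left out, the last holds). Time passes only in rows, so rows that do not move let the fingers close. It gives the time, the measured TCP pose, the force, the opening and the grip force at its end, in the units of the state.
- r.sense(): the state, without advancing time (a new reading comes with each control period).
- snapshot(name): name is "side" or "top" or "wrist"; returns a dict with "image" (480x640x3 uint8, blue, green, red), "range_z" (480x640 float32, mm along the optical axis (not along the pixel's ray), 0 where there is no reading), "camera_matrix" (3x3 intrinsics, pixels), "rvec" (rotation vector, rad) and "tvec" (3), from world to camera coordinates, as OpenCV has them. Camera axes: x right, y down, z forward; pixel columns grow to the right and rows downward; lengths in mm; the calibration is good to about 2 mm. A picture is of the moment at which its call begins.
- ticket.close_job(): hands the job in; it is judged then, once.
The state is a dict: "clock": time; "joint_positions": joint angles; "dq": joint speeds; "joint_efforts": joint torques, N m; "eef_pos": TCP position; "tool_rot": TCP orientation; "contact_force": force on the tool from outside, world axes, zero at the start; "wrist_torque": the same for the moment, N m; "grip_width": finger opening in mm; "grip_force": force on a finger pad.
Only numpy, scipy, OpenCV 4.12 (cv2) and the standard library are available. Lean on these libraries where they do the work, as an engineer would, in place of code of your own. Each camera call takes 0.05 s, during which the arm holds its last target. There are 200 camera calls.

## Working session

There is one attempt and no reset: what is moved stays moved. The work goes in short steps, Python scripts to look and compute and a shell command to move; the robot and the scene stay as the last step left them, time stands still between calls to the robot, and variables do not carry over. Pictures are saved under pics/ and viewed, at most 12 in all, crops included, and the job is handed in when it is done.

```bash
ls; mkdir -p pics
cat > h.py <<'E'
import numpy as np, cv2
from bench import r, snapshot, ticket
def grab(n,tag):
    s=snapshot(n); cv2.imwrite(f'pics/{tag}.png',s['image']); np.savez(f'pics/{tag}.npz',**s); return s
def cloud(s):
    z=s['range_z']; K=s['camera_matrix']; v,u=np.mgrid[:480,:640]
    P=np.stack([(u-K[0,2])/K[0,0]*z,(v-K[1,2])/K[1,1]*z,z],-1)
    R=cv2.Rodrigues(np.array(s['rvec'],float))[0]
    W=(P-np.array(s['tvec']).reshape(3))@R
    W[z==0]=np.nan
    return W
E
python3 - <<'E'
from h import *
a=grab('top','top0'); b=grab('side','side0')
for s in(a,b):
    R=cv2.Rodrigues(np.array(s['rvec'],float))[0]; print(-R.T@np.array(s['tvec']).reshape(3)); print(R.round(2).tolist(), s['camera_matrix'][0,0])
print(r.sense())
E
```

```text
pics
[ 209.50076567  -18.72203265 1254.07561564]
[[-0.16, -0.99, 0.01], [-0.96, 0.16, -0.24], [0.24, -0.04, -0.97]] 449.64431065312993
[520.37493392 864.56886588 717.46967304]
[[-1.0, 0.02, -0.02], [0.02, 0.53, -0.85], [-0.01, -0.85, -0.53]] 469.32814447743084
{'clock': 0.1, 'joint_positions': array([ 9.91408889e-01,  2.59158134e-01,  2.08354057e-02,  1.33370597e+00,
       -2.73841156e-06,  1.41818050e+00]), 'dq': array([ 0.00078353, -0.00094907,  0.00253483, -0.00036556, -0.00041212,
       -0.00098913]), 'joint_efforts': array([ 4.19179458e-03, -5.56692839e+01,  3.45072770e+01,  1.15918883e-02,
       -2.33464816e-04,  2.03986502e-05]), 'eef_pos': array([227.53677963, 500.44900364, 230.71365731]), 'tool_rot': array([-6.65202483e-01, -3.06991073e+00,  1.80887552e-03]), 'contact_force': array([ 0.18952455,  0.56507589, -0.31423868]), 'wrist_torque': array([-0.02593489,  0.03013402, -0.00483137]), 'grip_force': 0.0, 'grip_width': 85.10201864540313}
```

View pics/top0.png

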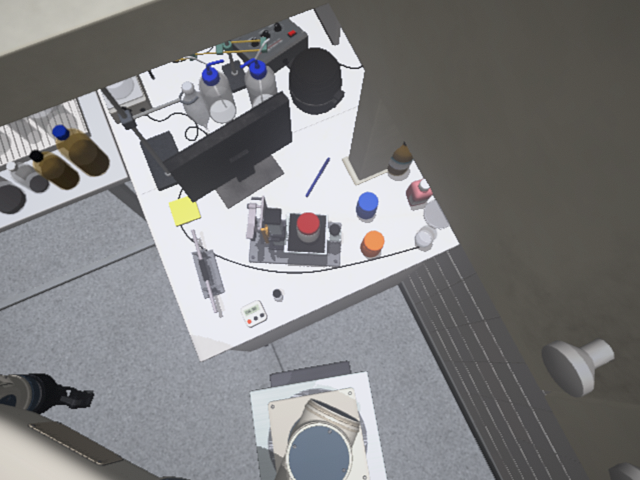

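View pics/side0.png

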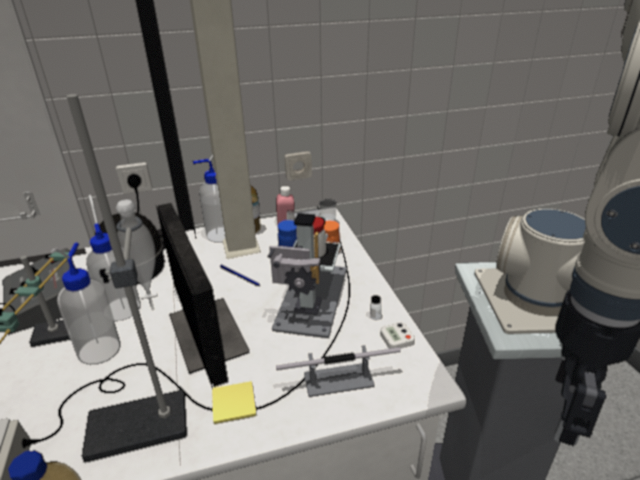

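The top view shows the lift at about (290,232), with the wheel on the left and the knob at (335,229), the rest with the rod at (207,272) and the vial at (278,295). The side view shows the rod from (277,365) to (400,350).

```bash
python3 - <<'E'
from h import *
t=cv2.imread('pics/top0.png')[180:330,170:370]; s=cv2.imread('pics/side0.png')[200:400,260:420]
cv2.imwrite('pics/c1.png',np.hstack([cv2.resize(t,None,fx=4,fy=4,interpolation=2)]))
cv2.imwrite('pics/c2.png',cv2.resize(s,(480,600),interpolation=2))
E
python3 - <<'E'
from h import *
a=dict(np.load('pics/top0.npz')); b=dict(np.load('pics/side0.npz'))
A=cloud(a);B=cloud(b)
print('top bench z', np.round(A[190,330],1),A[320,230].round(1))
for n,(u,v) in dict(jar=(308,224),knob=(335,229),blue=(367,205),orange=(374,242),vial=(278,294),rod=(207,267)).items(): print(n,A[v-1:v+2,u-1:u+2].reshape(-1,3).round(0).tolist()[::4])
# height points
def roi(W,lo,hi):
    m=np.all((W>lo)&(W<hi),-1); return W[m]
P=roi(A,[250,100,48],[520,300,80]); print(len(P)); print(P[:, :].min(0),P.max(0))
import sys
E
```

```text
top bench z [ 674.  -150.2   -1.4] [342.3 186.9  -0.4]
jar [[527.0, -59.0, 191.0], [523.0, -61.0, 193.0], [521.0, -63.0, 190.0]]
knob [[511.0, -126.0, 163.0], [509.0, -128.0, 161.0], [505.0, -130.0, 163.0]]
blue [[586.0, -232.0, 85.0], [583.0, -234.0, 83.0], [581.0, -237.0, 79.0]]
orange [[481.0, -231.0, 81.0], [477.0, -232.0, 86.0], [474.0, -235.0, 84.0]]
vial [[nan, nan, nan], [384.0, 43.0, 54.0], [381.0, 41.0, 55.0]]
rod [[489.0, 223.0, 65.0], [500.0, 233.0, 3.0], [496.0, 230.0, 6.0]]
311
[362.40740086 204.18392693  49.47171813] [519.29927691 239.88556498  72.61656091]
```

View pics/c1.png

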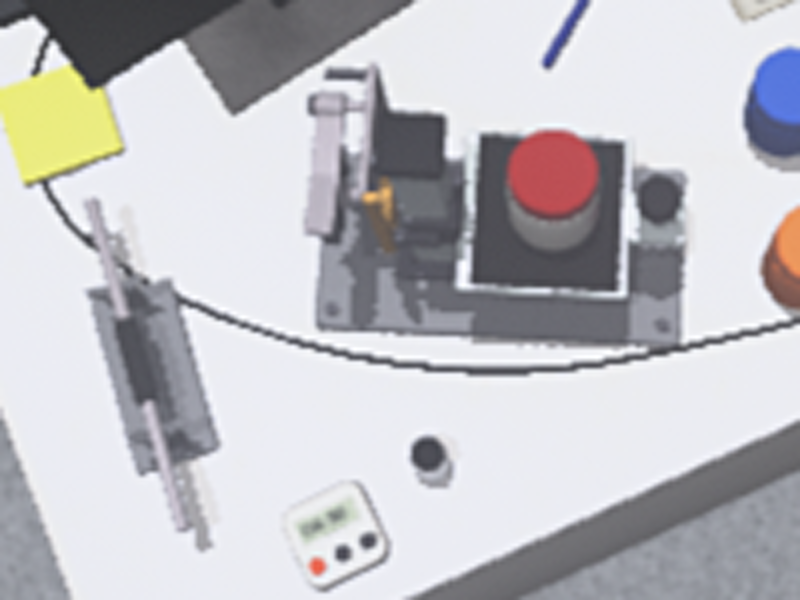

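View pics/c2.png

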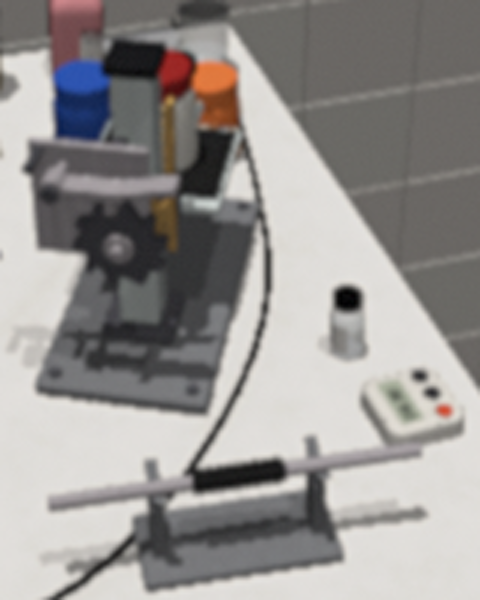

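The crops show the pawl with its pin at c1 (325,100) and its toe at (322,225), pointing toward the robot. The rod runs from c1 (95,205) to (180,525), with its grip at about (138,360). Next I fit the poses from the depth data.

```bash
cat > fit.py <<'E'
from h import *
A=cloud(dict(np.load('pics/top0.npz')));B=cloud(dict(np.load('pics/side0.npz')))
def roi(W,lo,hi):
    m=np.all((W>lo)&(W<hi),-1); return W[m]
for nm,W in(('top',A),('side',B)):
    print(nm)
    for n,lo,hi in [('mast',[400,-40,240],[650,160,262]),('knob',[450,-160,155],[560,-105,172]),('jar',[450,-100,180],[620,-20,205]),('vial',[350,10,50],[420,80,62])]:
        P=roi(W,lo,hi)
        if len(P): print(n,len(P),np.median(P,0).round(1),((P.min(0)+P.max(0))/2).round(1),(P.max(0)-P.min(0)).round(1))
    P=roi(W,[300,150,50],[520,260,69]); 
    if len(P)<10: P=roi(W,[300,100,50],[560,300,69])
    L=cv2.fitLine(P[:,:2].astype(np.float32),cv2.DIST_HUBER,0,.01,.01).ravel()
    t=(P[:,:2]-L[2:])@L[:2]; d=(P[:,:2]-L[2:])@[-L[1],L[0]]
    g=abs(d)<12; t=t[g]
    print('rod',len(P),L.round(4),'yaw',np.arctan2(L[1],L[0]),'ends',(L[2:]+L[:2]*t.min()).round(1),(L[2:]+L[:2]*t.max()).round(1),'mid',(L[2:]+L[:2]*(t.min()+t.max())/2).round(1),'z',np.median(P[g][:,2]))
    P=roi(W,[440,80,160],[680,190,200]); print('pawl+bracket',len(P),P.min(0).round(0),P.max(0).round(0))
    cv2.setRNGSeed(1)
    np.save(f'pics/pb_{nm}.npy',P)
    # platform light/dark top
    P=roi(W,[430,-130,100],[620,0,118]); 
    if len(P)>20: print('platform',len(P),cv2.minAreaRect(P[:,:2].astype(np.float32)))
    P=roi(W,[380,-180,2],[650,170,16]); 
    if len(P)>20: print('base',len(P),cv2.minAreaRect(P[:,:2].astype(np.float32)))
P=np.vstack([np.load('pics/pb_top.npy')]);print(P[::3].round(0).astype(int).tolist())
E
python3 fit.py
```

```text
top
mast 279 [540.3  18.7 248. ] [541.4  19.4 247.4] [45.1 43.9 12.9]
knob 108 [ 508.9 -126.9  161.4] [ 510.7 -127.3  160.4] [29.5 28.7 10.4]
jar 413 [526.6 -62.6 191.2] [527.8 -62.5 188.2] [55.  55.7 15.9]
vial 57 [388.5  45.8  54.6] [387.9  45.5  55.6] [22.2 22.   9.2]
rod 293 [9.883000e-01 1.528000e-01 4.415555e+02 2.225932e+02] yaw 0.1534154 ends [362.6 210.4] [520.  234.7] mid [441.3 222.6] z 63.85597864298454
pawl+bracket 90 [513.  80. 173.] [604.  94. 189.]
platform 1153 ((523.0714721679688, -66.5333023071289), (132.59559631347656, 110.59735107421875), 77.8267593383789)
base 2889 ((515.0891723632812, -5.1479034423828125), (349.6636047363281, 269.80706787109375), 89.9522476196289)
side
mast 228 [543.   29.1 246.4] [542.1  24.4 244.9] [43.2 44.6  9.2]
knob 14 [ 499.3 -124.1  159.2] [ 502.5 -123.5  159.2] [11.9 21.4  4.5]
jar 121 [513.9 -49.5 189.4] [512.1 -56.  186.3] [23.  50.  12.1]
vial 57 [389.8  51.1  53.2] [390.2  50.4  53.1] [20.3 24.3  6. ]
rod 589 [9.844000e-01 1.761000e-01 4.445402e+02 2.309799e+02] yaw 0.17700225 ends [363.  216.4] [519.9 244.5] mid [441.4 230.4] z 62.297777064860895
pawl+bracket 273 [515.  80. 160.] [608.  98. 186.]
platform 399 ((505.667236328125, -72.22362518310547), (96.17024993896484, 140.201171875), 37.180580139160156)
base 2902 ((519.1029052734375, 6.2895965576171875), (241.4715576171875, 321.5837097167969), 14.802796363830566)
[[604, 82, 179], [596, 83, 179], [577, 80, 177], [570, 81, 175], [565, 84, 177], [562, 82, 177], [557, 85, 176], [554, 83, 178], [551, 83, 177], [549, 84, 178], [545, 84, 182], [542, 86, 183], [542, 89, 178], [540, 82, 178], [537, 85, 181], [535, 87, 183], [533, 90, 181], [531, 83, 183], [528, 85, 186], [527, 90, 184], [525, 83, 186], [523, 88, 188], [523, 81, 183], [521, 89, 186], [519, 81, 189], [519, 89, 182], [517, 82, 185], [515, 89, 188], [515, 82, 184], [513, 87, 184]]
```

```bash
cat > tri.py <<'E'
from h import *
a=dict(np.load('pics/top0.npz')); b=dict(np.load('pics/side0.npz'))
def PM(s): return np.array(s['camera_matrix'])@np.hstack([cv2.Rodrigues(np.array(s['rvec'],float))[0],np.array(s['tvec'],float).reshape(3,1)])
def tri(p,q):
    X=cv2.triangulatePoints(PM(a),PM(b),np.array(p,float).reshape(2,1),np.array(q,float).reshape(2,1)).ravel(); X=X[:3]/X[3]
    e=[np.linalg.norm((M@np.r_[X,1])[:2]/(M@np.r_[X,1])[2]-w) for M,w in((PM(a),p),(PM(b),q))]
    return X.round(1),np.round(e,1)
c1=lambda u,v:(170+u/4-.4,180+v/4-.4); c2=lambda u,v:(260+u/3-.4,200+v/3-.4)
print('rod far',tri(c1(94,203),c2(52,502))); print('rod near',tri(c1(182,526),c2(420,452)))
print('grip far',tri(c1(126,318),c2(194,480))); print('grip near',tri(c1(150,402),c2(284,468)))
print('vialtop',tri(c1(428,452),c2(347,298)))
print('pin end',tri(c1(313,104),c2(45,192)));print('toe tip',tri(c1(322,233),c2(180,184)))
A=cloud(a);B=cloud(b)
for W in(A,B):
    P=W.reshape(-1,3); P=P[np.all((P>[380,100,90])&(P<[720,420,420]),-1)]
    H={}
    for x,y,z in P: k=(int(x//40*40),int(y//40*40)); h=H.setdefault(k,[0,999,0]); h[0]+=1;h[1]=min(h[1],int(z));h[2]=max(h[2],int(z))
    print({k:h for k,h in sorted(H.items()) if h[0]>3})
E
python3 tri.py
```

```text
rod far (array([597. , 249.2,  57. ]), array([0.4, 0.5]))
rod near (array([364.8, 213.9,  56.5]), array([0.4, 0.5]))
grip far (array([510.3, 235.4,  59.1]), array([0.3, 0.4]))
grip near (array([451.9, 225.6,  57. ]), array([0.1, 0.2]))
vialtop (array([389.9,  46.7,  47.4]), array([0.1, 0.1]))
pin end (array([603.3,  80.3, 172.9]), array([0.7, 0.8]))
toe tip (array([513.9,  84.9, 180.8]), array([0.2, 0.2]))
{(680, 160): [212, 90, 250], (680, 200): [602, 90, 252], (680, 240): [180, 91, 250]}
{(680, 160): [7, 244, 246], (680, 200): [132, 243, 248], (680, 240): [1438, 90, 247]}
```

```bash
cat > go.py <<'E'
# usage: go.py x y z yawy(of tool y) [tilt ignored] -> total shift/turn in tool units from measured pose
from h import *
import sys
from scipy.spatial.transform import Rotation as Ro
x,y,z,w=map(float,sys.argv[1:5])
s=r.sense(); R=Ro.from_rotvec(s['tool_rot'])
T=Ro.from_matrix(np.array([[np.cos(w+np.pi/2),np.cos(w),0],[np.sin(w+np.pi/2),np.sin(w),0],[0,0,-1]]))
d=np.array([x,y,z])-s['eef_pos']
print('clock',s['clock'].__round__(2) if 0 else round(float(s['clock']),2),'pos',s['eef_pos'].round(1),'yawy',round(float(np.arctan2(*R.as_matrix()[[1,0],1])),3),'j',s['joint_positions'].round(2),'F',s['contact_force'].round(1),'w',round(float(s['grip_width']),1),round(float(s['grip_force']),1))
print('shift in current tool axes',(R.inv().apply(d)/150).round(4),'in target axes',(T.inv().apply(d)/150).round(4),'turn',((R.inv()*T).as_rotvec()/(np.pi/2)).round(4))
E
python3 go.py 481 231 150 1.72
```

```text
clock 0.1 pos [227.5 500.4 230.7] yawy 1.144 j [ 0.99  0.26  0.02  1.33 -0.    1.42] F [ 0.2  0.6 -0.3] w 85.1 0.0
shift in current tool axes [-2.2819 -0.9351  0.5388] in target axes [-1.404  -2.0276  0.5381] turn [-7.000e-04 -3.000e-04 -3.667e-01]
```

```bash
python3 -m handwheel '[{"tx":-0.23,"ty":-0.093,"tz":0.054},{"tx":-0.23,"ty":-0.093,"tz":0.054},{"tx":-0.23,"ty":-0.093,"tz":0.054},{"tx":-0.23,"ty":-0.093,"tz":0.054},{"tx":-0.23,"ty":-0.093,"tz":0.054}]' 1 60; python3 -m handwheel '[{"tx":-0.23,"ty":-0.093,"tz":0.054},{"tx":-0.23,"ty":-0.093,"tz":0.054},{"tx":-0.23,"ty":-0.093,"tz":0.054},{"tx":-0.23,"ty":-0.093,"tz":0.054},{"tx":-0.23,"ty":-0.093,"tz":0.054}]';python3 -m handwheel '[{"az":-0.09},{"az":-0.09},{"az":-0.09},{"az":-0.09},{"tx":0}]'; python3 go.py 481 231 150 1.72; python3 -c "
from h import *
grab('wrist','w1')"
```

```text
clock 0.1 pos [227.5 500.4 230.7] yawy 1.144 j [ 0.99  0.26  0.02  1.33 -0.    1.42] F [ 0.2  0.6 -0.3] w 85.1 0.0
shift in current tool axes [-2.2819 -0.9351  0.5388] in target axes [-1.404  -2.0276  0.5381] turn [-7.000e-04 -3.000e-04 -3.667e-01]invalid input
invalid input
invalid input
```

View pics/w1.png

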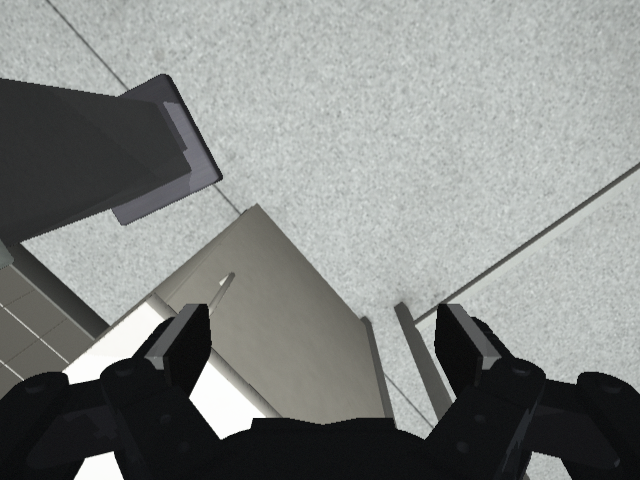

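The arm didn't move because the rows were refused, so this view only shows the floor. Each row probably needs all six keys, so I'll try that.

```bash
python3 -m handwheel '[{"tx":-0.23,"ty":-0.093,"tz":0.054,"ax":0,"ay":0,"az":0},{"tx":-0.23,"ty":-0.093,"tz":0.054,"ax":0,"ay":0,"az":0},{"tx":-0.23,"ty":-0.093,"tz":0.054,"ax":0,"ay":0,"az":0},{"tx":-0.23,"ty":-0.093,"tz":0.054,"ax":0,"ay":0,"az":0},{"tx":-0.23,"ty":-0.093,"tz":0.054,"ax":0,"ay":0,"az":0}]' 1 60; python3 go.py 481 231 150 1.72
```

```text
clock: 0.65
eef_pos: [356.5, 364.6, 190.4]
tool_rot: [-0.665, -3.07, 0.0]
contact_force: [0.1, -0.5, -0.8]
grip_width: 85.6
grip_force: 0.0
clock 0.65 pos [356.5 364.6 190.4] yawy 1.144 j [ 0.63  0.21 -0.15  1.21 -0.    1.06] F [ 0.1 -0.5 -0.8] w 85.6 0.0
shift in current tool axes [-1.1239 -0.4672  0.269 ] in target axes [-0.6883 -1.0038  0.269 ] turn [-1.000e-04 -1.000e-04 -3.665e-01]
```

```bash
python3 -m handwheel '[{"tx":-0.225,"ty":-0.093,"tz":0.054,"ax":0,"ay":0,"az":0},{"tx":-0.225,"ty":-0.093,"tz":0.054,"ax":0,"ay":0,"az":0},{"tx":-0.225,"ty":-0.093,"tz":0.054,"ax":0,"ay":0,"az":0},{"tx":-0.225,"ty":-0.093,"tz":0.054,"ax":0,"ay":0,"az":0},{"tx":-0.225,"ty":-0.093,"tz":0.054,"ax":0,"ay":0,"az":0}]' >/dev/null; python3 -m handwheel '[{"tx":0,"ty":0,"tz":0,"ax":0,"ay":0,"az":-0.092},{"tx":0,"ty":0,"tz":0,"ax":0,"ay":0,"az":-0.092},{"tx":0,"ty":0,"tz":0,"ax":0,"ay":0,"az":-0.092},{"tx":0,"ty":0,"tz":0,"ax":0,"ay":0,"az":-0.092},{"tx":0,"ty":0,"tz":0,"ax":0,"ay":0,"az":0}]'; python3 go.py 481 231 150 1.72; python3 -c "
from h import *
grab('wrist','w2')"
```

```text
clock: 1.65
eef_pos: [480.5, 232.3, 150.0]
tool_rot: [0.241, -3.132, 0.0]
contact_force: [0.1, -0.1, 0.4]
grip_width: 85.1
grip_force: 0.0
clock 1.65 pos [480.5 232.3 150. ] yawy 1.724 j [ 0.29  0.27 -0.18  1.13 -0.    0.14] F [ 0.1 -0.1  0.4] w 85.1 0.0
shift in current tool axes [-0.0022 -0.0091  0.0003] in target axes [-0.0022 -0.0091  0.0003] turn [-0.0001 -0.0003  0.0026]
```

View pics/w2.png

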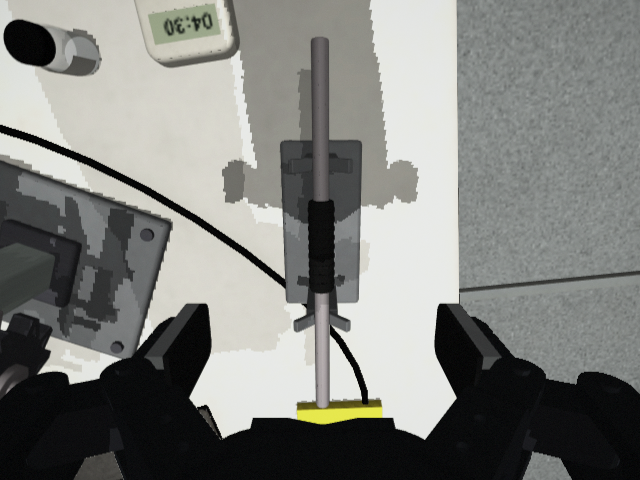

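The wrist view shows the rod vertical at column 320, ends at rows 38 and 405, and the grip at rows 202–290. Next I get its world position.

Run:
```python
from h import *
s=dict(np.load('pics/w2.npz')); K=s['camera_matrix']; R=cv2.Rodrigues(s['rvec'].astype(float))[0]; t=s['tvec'].reshape(3).astype(float); C=-R.T@t
print('cam',C.round(1),K[0,0])
def ray(u,v,z):
    d=R.T@np.linalg.inv(K)@[u,v,1]; return (C+d*(z-C[2])/d[2]).round(1)
for n,(u,v,z) in dict(far_end=(322,404,60),near_end=(320,40,60),gripN=(321,203,62),gripF=(321,289,62)).items(): print(n,ray(u,v,z))
W=cloud(s); m=np.all((W>[350,180,54])&(W<[620,280,75]),-1); P=W[m]
L=cv2.fitLine(P[:,:2].astype(np.float32),cv2.DIST_HUBER,0,.01,.01).ravel(); print(len(P),L, np.arctan2(L[1],L[0]),np.median(P[:,2]))
```

```text
cam [409.9 221.8 292.6] 381.13419244961545
far_end [599.9 250.7  60. ]
near_end [363.7 213.3  60. ]
gripN [453.2 227.6  62. ]
gripF [509.6 236.2  62. ]
8040 [9.8704958e-01 1.6041543e-01 4.6571396e+02 2.2940703e+02] 0.1611115 64.49584745453475
```

```bash
python3 -m handwheel '[{"tx":-0.007,"ty":-0.002,"tz":0.2,"ax":0,"ay":0,"az":0},{"tx":0,"ty":0,"tz":0.2,"ax":0,"ay":0,"az":0},{"tx":0,"ty":0,"tz":0.2,"ax":0,"ay":0,"az":0},{"tx":0,"ty":0,"tz":0.127,"ax":0,"ay":0,"az":0},{"tx":0,"ty":0,"tz":0,"ax":0,"ay":0,"az":0}]' 1 60; python3 -m handwheel '[{"tx":0,"ty":0,"tz":0,"ax":0,"ay":0,"az":0},{"tx":0,"ty":0,"tz":0,"ax":0,"ay":0,"az":0},{"tx":0,"ty":0,"tz":0,"ax":0,"ay":0,"az":0},{"tx":0,"ty":0,"tz":0,"ax":0,"ay":0,"az":0},{"tx":0,"ty":0,"tz":0,"ax":0,"ay":0,"az":0}]' -1 60;  python3 -m handwheel '[{"tx":0,"ty":0,"tz":0,"ax":0,"ay":0,"az":0},{"tx":0,"ty":0,"tz":0,"ax":0,"ay":0,"az":0},{"tx":0,"ty":0,"tz":0,"ax":0,"ay":0,"az":0},{"tx":0,"ty":0,"tz":0,"ax":0,"ay":0,"az":0},{"tx":0,"ty":0,"tz":0,"ax":0,"ay":0,"az":0}]' -1 60;python3 go.py 481.5 231.8 41 1.728
```

```text
clock: 2.2
eef_pos: [480.0, 231.8, 38.8]
tool_rot: [0.231, -3.128, 0.002]
contact_force: [-0.3, -0.5, 0.7]
grip_width: 85.1
grip_force: 0.0
clock: 2.7
eef_pos: [482.1, 231.8, 41.9]
tool_rot: [-0.237, 3.131, -0.002]
contact_force: [0.8, -2.7, 5.5]
grip_width: 14.4
grip_force: 58.5
clock: 3.2
eef_pos: [482.1, 231.7, 41.9]
tool_rot: [-0.236, 3.131, -0.002]
contact_force: [-0.2, -4.0, 5.5]
grip_width: 14.4
grip_force: 58.4
clock 3.2 pos [482.1 231.7  41.9] yawy 1.721 j [ 0.29  0.36 -0.35  0.86 -0.    0.14] F [-0.2 -4.   5.5] w 14.4 58.4
shift in current tool axes [0.0042 0.0011 0.0062] in target axes [0.0042 0.0012 0.0062] turn [-0.0007  0.0008 -0.0042]
```

```bash
python3 -m handwheel '[{"tx":0,"ty":0,"tz":-0.1,"ax":0,"ay":0,"az":0},{"tx":0,"ty":0,"tz":-0.2,"ax":0,"ay":0,"az":0},{"tx":0,"ty":0,"tz":-0.2,"ax":0,"ay":0,"az":0},{"tx":0,"ty":0,"tz":-0.2,"ax":0,"ay":0,"az":0},{"tx":0,"ty":0,"tz":0,"ax":0,"ay":0,"az":0}]' -1 80; python3 -m handwheel '[{"tx":0,"ty":0,"tz":0,"ax":0,"ay":0,"az":-0.088},{"tx":0,"ty":0,"tz":0,"ax":0,"ay":0,"az":-0.088},{"tx":0,"ty":0,"tz":0,"ax":0,"ay":0,"az":-0.088},{"tx":0,"ty":0,"tz":0,"ax":0,"ay":0,"az":-0.088},{"tx":0,"ty":0,"tz":0,"ax":0,"ay":0,"az":-0.088}]' ;  python3 -m handwheel '[{"tx":0,"ty":0,"tz":0,"ax":0,"ay":0,"az":-0.088},{"tx":0,"ty":0,"tz":0,"ax":0,"ay":0,"az":-0.088},{"tx":0,"ty":0,"tz":0,"ax":0,"ay":0,"az":-0.088},{"tx":0,"ty":0,"tz":0,"ax":0,"ay":0,"az":-0.088},{"tx":0,"ty":0,"tz":0,"ax":0,"ay":0,"az":0}]' ;python3 go.py 549 231 145 2.971
```

```text
clock: 3.7
eef_pos: [483.3, 232.9, 150.1]
tool_rot: [-0.237, 3.126, 0.003]
contact_force: [-0.2, 0.2, -0.7]
grip_width: 13.6
grip_force: 77.9
clock: 4.2
eef_pos: [481.3, 232.2, 145.4]
tool_rot: [1.292, -2.862, -0.001]
contact_force: [0.7, -0.7, -0.7]
grip_width: 13.4
grip_force: 78.0
clock: 4.7
eef_pos: [481.3, 232.2, 145.5]
tool_rot: [2.02, -2.405, -0.001]
contact_force: [-0.4, 0.4, -1.6]
grip_width: 13.6
grip_force: 78.0
clock 4.7 pos [481.3 232.2 145.5] yawy 2.968 j [ 0.29  0.27 -0.18  1.12  0.   -1.1 ] F [-0.4  0.4 -1.6] w 13.6 78.0
shift in current tool axes [-0.0697 -0.446   0.003 ] in target axes [-0.0684 -0.4462  0.0035] turn [ 0.0006 -0.0002 -0.0018]
```

```bash
python3 -m handwheel '[{"tx":-0.023,"ty":-0.15,"tz":0,"ax":0,"ay":0,"az":0},{"tx":-0.023,"ty":-0.15,"tz":0,"ax":0,"ay":0,"az":0},{"tx":-0.023,"ty":-0.146,"tz":0.003,"ax":0,"ay":0,"az":0},{"tx":0,"ty":0,"tz":0,"ax":0,"ay":0,"az":0},{"tx":0,"ty":0,"tz":0,"ax":0,"ay":0,"az":0}]';python3 go.py 541.5 186.5 145 2.971
python3 - <<'E'
from h import *
s=grab('side','s3'); t=grab('top','t3'); 
c=cv2.resize(s['image'][210:360,240:400],(640,600),interpolation=2); cv2.imwrite('pics/c3.png',c)
W=cloud(t)
m=np.all((W>[480,90,150])&(W<[620,330,178]),-1);P=W[m];print(len(P)); 
L=cv2.fitLine(P[:,:2].astype(np.float32),cv2.DIST_HUBER,0,.01,.01).ravel();tt=(P[:,:2]-L[2:])@L[:2]
print(L,(L[2:]+L[:2]*tt.min()),L[2:]+L[:2]*tt.max())
E
```

```text
clock: 5.2
eef_pos: [549.0, 230.6, 144.9]
tool_rot: [2.013, -2.41, -0.001]
contact_force: [-0.1, 0.1, -1.4]
grip_width: 13.5
grip_force: 78.2
clock 5.2 pos [549.  230.6 144.9] yawy 2.963 j [ 0.26  0.37 -0.03  1.17  0.   -1.14] F [-0.1  0.1 -1.4] w 13.5 78.2
shift in current tool axes [ 0.2984 -0.0029 -0.0005] in target axes [ 0.2984 -0.0005 -0.0007] turn [ 0.001  -0.0004 -0.0052]
210
[1.8046132e-01 9.8358208e-01 5.3751898e+02 1.7183157e+02] [526.25184549 110.42144051] [547.73315762 227.50267413]
```

View pics/c3.png

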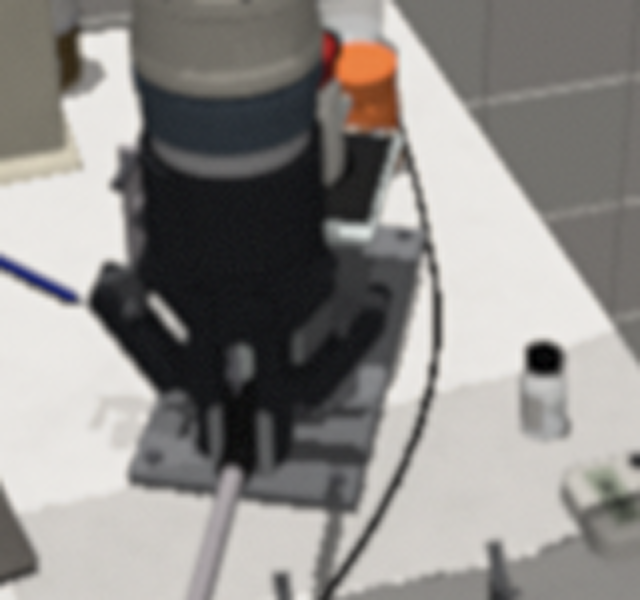

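The gripper hides the pawl in the side view, so I check with the wrist camera.

Run:
```python
from h import *
s=grab('wrist','w3'); W=cloud(s)
T=cloud(dict(np.load('pics/t3.npz')))
for n,Q in(('w',W),('t',T)):
    m=np.all((Q>[515,108,150])&(Q<[545,160,185]),-1);P=Q[m];print(n,'rod',len(P),P.min(0).round(1),np.percentile(P,90,axis=0).round(1))
    m=np.all((Q>[500,60,165])&(Q<[625,105,215]),-1);P=Q[m];print(n,'pawl',len(P))
    for x in range(505,625,10):
        q=P[abs(P[:,0]-x)<5]
        if len(q)>3: print(x,len(q),q[:,1].min().round(1),q[:,1].max().round(1),np.median(q[:,2]).round(1))
```

```text
w rod 4149 [525.8 125.  162. ] [537.6 156.3 168.6]
w pawl 0
t rod 63 [523.7 110.4 161. ] [535.5 154.4 169.5]
t pawl 290
515 26 76.5 94.3 185.4
525 25 75.6 93.4 183.8
535 30 72.4 90.5 181.5
545 28 70.8 89.1 179.3
555 29 67.1 85.4 177.7
565 33 65.7 85.0 177.6
575 25 64.7 80.5 177.5
585 34 61.1 79.8 177.3
595 37 60.3 82.3 181.0
605 14 61.1 81.6 180.9
615 9 60.8 66.7 187.5
```

View pics/w3.png

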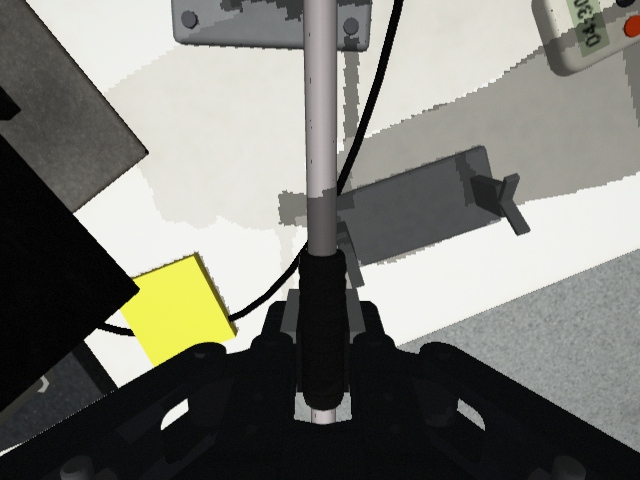

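The rod lines up with the toe at world (522,85), and its top at about 168.5 is below the toe's underside at about 177. Insert it.

```bash
python3 -m handwheel '[{"tx":0.09,"ty":0,"tz":0,"ax":0,"ay":0,"az":0},{"tx":0.09,"ty":0,"tz":0,"ax":0,"ay":0,"az":0},{"tx":0.08,"ty":0,"tz":0,"ax":0,"ay":0,"az":0},{"tx":0,"ty":0,"tz":0,"ax":0,"ay":0,"az":0},{"tx":0,"ty":0,"tz":0,"ax":0,"ay":0,"az":0}]'; python3 -m handwheel '[{"tx":0,"ty":0,"tz":-0.06,"ax":0,"ay":0,"az":0},{"tx":0,"ty":-0.013,"tz":-0.107,"ax":0,"ay":0,"az":0},{"tx":0,"ty":0,"tz":0,"ax":0,"ay":0,"az":0}]'
python3 - <<'E'
from h import *
T=cloud(grab('top','t4'))
m=np.all((T>[500,55,165])&(T<[625,100,240]),-1);P=T[m]
for x in range(505,625,10):
    q=P[abs(P[:,0]-x)<5]
    if len(q)>3: print(x,len(q),q[:,1].min().round(1),q[:,1].max().round(1),np.median(q[:,2]).round(1))
E
```

```text
clock: 5.85
eef_pos: [542.6, 191.8, 146.1]
tool_rot: [-2.016, 2.408, -0.0]
contact_force: [0.6, 0.2, -0.6]
grip_width: 14.1
grip_force: 78.2
clock: 6.15
eef_pos: [545.6, 192.6, 173.1]
tool_rot: [-2.017, 2.405, -0.003]
contact_force: [0.1, -0.6, -0.2]
grip_width: 13.5
grip_force: 78.1
515 12 76.5 91.1 204.5
525 37 72.2 98.9 203.2
535 35 55.6 98.0 198.4
545 27 55.1 89.1 194.5
555 29 68.5 86.5 190.0
565 31 64.9 83.1 185.8
575 23 64.1 82.2 184.3
585 28 61.2 78.8 182.1
595 44 55.0 82.8 180.5
605 17 56.5 81.2 182.0
615 14 55.9 66.7 188.6
```

The pawl is rising on the rod, at about 0.25 rad, so I continue the arc.

```bash
python3 -m handwheel '[{"tx":0,"ty":-0.027,"tz":-0.103,"ax":0,"ay":0,"az":0},{"tx":0,"ty":-0.053,"tz":-0.09,"ax":0,"ay":0,"az":0},{"tx":0,"ty":-0.062,"tz":-0.078,"ax":0,"ay":0,"az":0},{"tx":0,"ty":-0.08,"tz":-0.063,"ax":0,"ay":0,"az":0},{"tx":0,"ty":-0.09,"tz":-0.047,"ax":0,"ay":0,"az":0}]'; python3 -m handwheel '[{"tx":0,"ty":-0.073,"tz":-0.021,"ax":0,"ay":0,"az":0},{"tx":0,"ty":-0.077,"tz":-0.012,"ax":0,"ay":0,"az":0},{"tx":0,"ty":-0.077,"tz":0,"ax":0,"ay":0,"az":0},{"tx":0,"ty":-0.076,"tz":0.012,"ax":0,"ay":0,"az":0},{"tx":0,"ty":-0.053,"tz":0.013,"ax":0,"ay":0,"az":0}]';  python3 -m handwheel '[{"tx":0,"ty":-0.047,"tz":0.015,"ax":0,"ay":0,"az":0},{"tx":0,"ty":0,"tz":0,"ax":0,"ay":0,"az":0},{"tx":0,"ty":0,"tz":0,"ax":0,"ay":0,"az":0},{"tx":0,"ty":0,"tz":0,"ax":0,"ay":0,"az":0}]'
python3 - <<'E'
from h import *
T=cloud(grab('top','t5'))
m=np.all((T>[500,55,165])&(T<[680,95,280]),-1);P=T[m]
for x in range(505,680,10):
    q=P[abs(P[:,0]-x)<5]
    if len(q)>3: print(x,len(q),q[:,1].min().round(1),q[:,1].max().round(1),np.median(q[:,2]).round(1))
E
```

```text
clock: 6.7
eef_pos: [590.7, 184.2, 228.1]
tool_rot: [2.019, -2.407, -0.0]
contact_force: [-0.5, -0.0, -0.6]
grip_width: 13.5
grip_force: 78.1
clock: 7.2
eef_pos: [643.8, 174.5, 228.3]
tool_rot: [2.018, -2.407, -0.001]
contact_force: [0.4, -0.6, -1.2]
grip_width: 13.4
grip_force: 78.2
clock: 7.6
eef_pos: [649.8, 173.5, 227.1]
tool_rot: [-2.018, 2.407, -0.0]
contact_force: [-0.2, 0.3, -1.7]
grip_width: 13.2
grip_force: 78.2
585 4 60.9 66.0 177.3
595 49 55.6 82.6 180.5
605 66 56.7 81.8 194.1
615 37 55.0 73.3 214.1
625 63 55.3 83.2 227.2
635 51 56.8 94.8 247.4
645 25 55.3 93.8 243.7
```

The pawl is over at about 2.03 rad. I back off toward −x first, away from the monitor, then retract.

```bash
python3 -m handwheel '[{"tx":0,"ty":0.1,"tz":-0.05,"ax":0,"ay":0,"az":0},{"tx":0,"ty":0.2,"tz":-0.03,"ax":0,"ay":0,"az":0},{"tx":-0.1,"ty":0.25,"tz":0,"ax":0,"ay":0,"az":0},{"tx":-0.2,"ty":0.25,"tz":0,"ax":0,"ay":0,"az":0},{"tx":-0.2,"ty":0.2,"tz":0,"ax":0,"ay":0,"az":0}]'; python3 go.py 482 231.8 100 1.721
```

```text
clock: 8.15
eef_pos: [512.7, 273.9, 240.4]
tool_rot: [-2.016, 2.407, -0.0]
contact_force: [0.3, -0.3, -0.8]
grip_width: 13.8
grip_force: 78.2
clock 8.15 pos [512.7 273.9 240.4] yawy 2.965 j [ 0.35  0.31  0.12  1.38  0.   -1.05] F [ 0.3 -0.3 -0.8] w 13.8 78.2
shift in current tool axes [0.3133 0.153  0.9355] in target axes [ 0.2442 -0.2472  0.936 ] turn [-2.000e-04  9.000e-04  7.922e-01]
```

```bash
python3 -m handwheel '[{"tx":0,"ty":0,"tz":0,"ax":0,"ay":0,"az":0.088},{"tx":0,"ty":0,"tz":0,"ax":0,"ay":0,"az":0.088},{"tx":0,"ty":0,"tz":0,"ax":0,"ay":0,"az":0.088},{"tx":0,"ty":0,"tz":0,"ax":0,"ay":0,"az":0.088},{"tx":0,"ty":0,"tz":0,"ax":0,"ay":0,"az":0.088}]'; python3 -m handwheel '[{"tx":0,"ty":0,"tz":0,"ax":0,"ay":0,"az":0.088},{"tx":0,"ty":0,"tz":0,"ax":0,"ay":0,"az":0.088},{"tx":0,"ty":0,"tz":0,"ax":0,"ay":0,"az":0.088},{"tx":0,"ty":0,"tz":0,"ax":0,"ay":0,"az":0.088},{"tx":0,"ty":0,"tz":0,"ax":0,"ay":0,"az":0}]';  python3 -m handwheel '[{"tx":0.061,"ty":-0.062,"tz":0.23,"ax":0,"ay":0,"az":0},{"tx":0.061,"ty":-0.062,"tz":0.23,"ax":0,"ay":0,"az":0},{"tx":0.061,"ty":-0.062,"tz":0.23,"ax":0,"ay":0,"az":0},{"tx":0.061,"ty":-0.062,"tz":0.23,"ax":0,"ay":0,"az":0},{"tx":0,"ty":0,"tz":0,"ax":0,"ay":0,"az":0}]'; python3 go.py 482 231.8 42 1.721
python3 - <<'E'
from h import *
a=grab('top','t6'); b=grab('side','s6')
c=np.hstack([cv2.resize(a['image'][170:330,170:330],(400,400),interpolation=2),cv2.resize(b['image'][300:420,260:420],(400,300),interpolation=2)[:300].copy() if 0 else cv2.resize(b['image'][260:420,260:420],(400,400),interpolation=2)])
cv2.imwrite('pics/c6.png',c)
W=cloud(b); m=np.all((W>[350,180,105])&(W<[620,290,127]),-1);P=W[m]
if len(P)>20: print(len(P),cv2.fitLine(P.astype(np.float32),cv2.DIST_HUBER,0,.01,.01).ravel())
E
```

```text
clock: 8.65
eef_pos: [514.3, 273.5, 239.9]
tool_rot: [-1.075, 2.951, 0.0]
contact_force: [0.3, 0.3, -1.3]
grip_width: 13.4
grip_force: 78.3
clock: 9.15
eef_pos: [514.5, 273.4, 239.8]
tool_rot: [-0.235, 3.132, 0.0]
contact_force: [0.5, -0.1, -0.2]
grip_width: 13.6
grip_force: 78.3
clock: 9.65
eef_pos: [481.0, 229.5, 97.8]
tool_rot: [0.242, -3.125, 0.003]
contact_force: [-0.6, -0.6, -0.5]
grip_width: 13.0
grip_force: 78.2
clock 9.65 pos [481.  229.5  97.8] yawy 1.725 j [ 0.29  0.31 -0.26  1.01 -0.    0.13] F [-0.6 -0.6 -0.5] w 13.0 78.2
shift in current tool axes [-0.0118  0.0144  0.372 ] in target axes [-0.009   0.014   0.3721] turn [-0.0007 -0.0047  0.0027]
771 [9.8825794e-01 1.5279050e-01 1.1533368e-03 4.8873145e+02 2.3698764e+02
 1.1950729e+02]
```

View pics/c6.png

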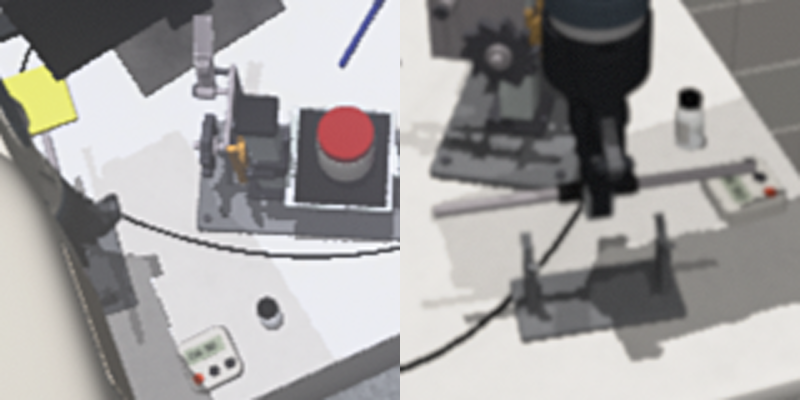

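The picture shows the pawl thrown back and the rod level above the forks. I descend partway, then recheck.

```bash
python3 -m handwheel '[{"tx":0,"ty":0,"tz":0.1,"ax":0,"ay":0,"az":0},{"tx":0,"ty":0,"tz":0.1,"ax":0,"ay":0,"az":0},{"tx":0,"ty":0,"tz":0,"ax":0,"ay":0,"az":0},{"tx":0,"ty":0,"tz":0,"ax":0,"ay":0,"az":0},{"tx":0,"ty":0,"tz":0,"ax":0,"ay":0,"az":0}]' >/dev/null; python3 go.py 482 231.8 42 1.721
```

```text
clock 10.25 pos [485.9 231.6  72.6] yawy 1.723 j [ 0.29  0.33 -0.3   0.94  0.    0.14] F [-0.  -0.5 -1.4] w 13.5 78.3
shift in current tool axes [0.0263 0.0053 0.2038] in target axes [0.0258 0.0053 0.2039] turn [0.0002 0.0016 0.0011]
```

```bash
python3 -m handwheel '[{"tx":0.026,"ty":0.004,"tz":0,"ax":0,"ay":0,"az":0},{"tx":0,"ty":0,"tz":0.08,"ax":0,"ay":0,"az":0},{"tx":0,"ty":0,"tz":0.08,"ax":0,"ay":0,"az":0},{"tx":0,"ty":0,"tz":0.04,"ax":0,"ay":0,"az":0},{"tx":0,"ty":0,"tz":0,"ax":0,"ay":0,"az":0}]'; python3 -m handwheel '[{"tx":0,"ty":0,"tz":0,"ax":0,"ay":0,"az":0},{"tx":0,"ty":0,"tz":0,"ax":0,"ay":0,"az":0},{"tx":0,"ty":0,"tz":0,"ax":0,"ay":0,"az":0}]';python3 go.py 482 231.8 42 1.721
```

```text
clock: 10.75
eef_pos: [480.4, 231.4, 41.6]
tool_rot: [-0.238, 3.133, 0.001]
contact_force: [-8.5, -0.5, 19.7]
grip_width: 13.4
grip_force: 80.8
clock: 11.05
eef_pos: [480.5, 231.4, 41.7]
tool_rot: [-0.238, 3.132, 0.001]
contact_force: [-7.2, -0.1, 18.7]
grip_width: 13.5
grip_force: 80.8
clock 11.05 pos [480.5 231.4  41.7] yawy 1.722 j [ 0.29  0.36 -0.35  0.86  0.    0.14] F [-7.2 -0.1 18.7] w 13.5 80.8
shift in current tool axes [-0.0106  0.0013 -0.0022] in target axes [-0.0106  0.0013 -0.0022] turn [0.0005 0.0001 0.0009]
```

```bash
python3 -m handwheel '[{"tx":0,"ty":0,"tz":-0.01,"ax":0,"ay":0,"az":0},{"tx":0,"ty":0,"tz":0,"ax":0,"ay":0,"az":0},{"tx":0,"ty":0,"tz":0,"ax":0,"ay":0,"az":0},{"tx":0,"ty":0,"tz":0,"ax":0,"ay":0,"az":0},{"tx":0,"ty":0,"tz":0,"ax":0,"ay":0,"az":0}]' 1; python3 -m handwheel '[{"tx":0,"ty":0,"tz":0,"ax":0,"ay":0,"az":0},{"tx":0,"ty":0,"tz":-0.15,"ax":0,"ay":0,"az":0},{"tx":0,"ty":0,"tz":-0.2,"ax":0,"ay":0,"az":0},{"tx":0,"ty":0,"tz":-0.3,"ax":0,"ay":0,"az":0},{"tx":0,"ty":0,"tz":-0.3,"ax":0,"ay":0,"az":0}]'; python3 -m handwheel '[{"tx":0,"ty":0,"tz":-0.3,"ax":0,"ay":0,"az":0},{"tx":0,"ty":0,"tz":-0.1,"ax":0,"ay":0,"az":0},{"tx":0,"ty":0,"tz":0,"ax":0,"ay":0,"az":0},{"tx":0,"ty":0,"tz":0,"ax":0,"ay":0,"az":0}]' -1;python3 go.py 510 -127 240 1.721
python3 - <<'E'
from h import *
s=grab('wrist','w7'); W=cloud(s); m=np.all((W>[350,180,54])&(W<[620,280,75]),-1); P=W[m]
L=cv2.fitLine(P[:,:2].astype(np.float32),cv2.DIST_HUBER,0,.01,.01).ravel(); print(len(P),L, np.arctan2(L[1],L[0]),np.median(P[:,2])); print('y at 481:',L[3]+(481-L[2])*L[1]/L[0])
W=cloud(dict(np.load('pics/w2.npz')));m=np.all((W>[350,180,54])&(W<[620,280,75]),-1); P=W[m]
L=cv2.fitLine(P[:,:2].astype(np.float32),cv2.DIST_HUBER,0,.01,.01).ravel();print('before',L[3]+(481-L[2])*L[1]/L[0])
E
```

```text
clock: 11.55
eef_pos: [480.8, 231.0, 42.1]
tool_rot: [0.237, -3.132, 0.0]
contact_force: [-0.5, 0.0, -0.6]
grip_width: 83.8
grip_force: 0.0
clock: 12.05
eef_pos: [480.4, 230.9, 186.2]
tool_rot: [0.237, -3.132, 0.0]
contact_force: [1.5, 1.2, 0.0]
grip_width: 85.4
grip_force: 0.0
clock: 12.45
eef_pos: [480.8, 231.0, 244.3]
tool_rot: [0.237, -3.132, 0.0]
contact_force: [-0.1, 0.6, -0.3]
grip_width: 28.3
grip_force: 0.0
clock 12.45 pos [480.8 231.  244.3] yawy 1.722 j [ 0.29  0.23  0.01  1.36 -0.    0.14] F [-0.1  0.6 -0.3] w 28.3 0.0
shift in current tool axes [ 0.1669 -2.3889  0.029 ] in target axes [ 0.1644 -2.389   0.0288] turn [-0.     -0.0002  0.0007]
4294 [9.8715252e-01 1.5978095e-01 4.6884409e+02 2.2988089e+02] 0.16046876 64.50250105811263
y at 481: 231.84845
before 231.89131
```

View pics/w7.png

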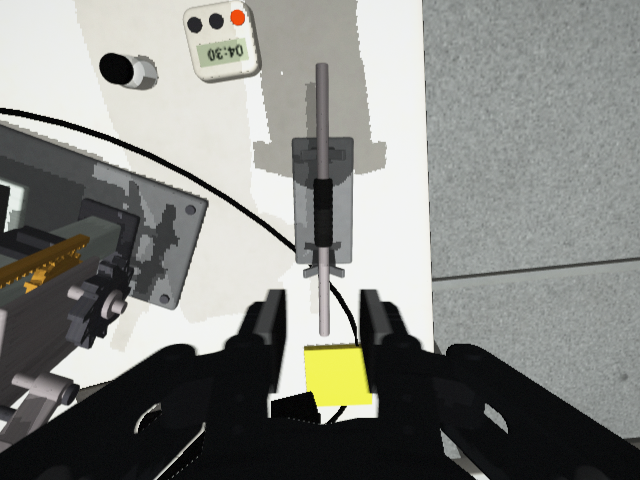

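The rod lies in both forks, with the grip between them, and its line is unchanged to 0.1 mm. Now I move above the knob, going high and in front of the mast.

```bash
python3 -m handwheel '[{"tx":0.13,"ty":0,"tz":-0.19,"ax":0,"ay":0,"az":0},{"tx":0.13,"ty":0,"tz":-0.19,"ax":0,"ay":0,"az":0},{"tx":0,"ty":-0.3,"tz":0,"ax":0,"ay":0,"az":0},{"tx":0,"ty":-0.3,"tz":0,"ax":0,"ay":0,"az":0},{"tx":0,"ty":-0.3,"tz":0,"ax":0,"ay":0,"az":0}]' -1 >/dev/null; python3 -m handwheel '[{"tx":0,"ty":-0.3,"tz":0,"ax":0,"ay":0,"az":0},{"tx":0,"ty":-0.3,"tz":0,"ax":0,"ay":0,"az":0},{"tx":0,"ty":-0.3,"tz":0,"ax":0,"ay":0,"az":0},{"tx":0,"ty":-0.3,"tz":0,"ax":0,"ay":0,"az":0},{"tx":0,"ty":-0.3,"tz":0,"ax":0,"ay":0,"az":0}]' >/dev/null;  python3 -m handwheel '[{"tx":0,"ty":0,"tz":0,"ax":0,"ay":0,"az":-0.0855},{"tx":0,"ty":0,"tz":0,"ax":0,"ay":0,"az":-0.0855},{"tx":0,"ty":0,"tz":0,"ax":0,"ay":0,"az":-0.0855},{"tx":0,"ty":0,"tz":0,"ax":0,"ay":0,"az":-0.0855},{"tx":0,"ty":0,"tz":0,"ax":0,"ay":0,"az":-0.0855}]' >/dev/null;  python3 -m handwheel '[{"tx":0,"ty":0,"tz":0,"ax":0,"ay":0,"az":-0.0855},{"tx":0,"ty":0,"tz":0,"ax":0,"ay":0,"az":-0.0855},{"tx":0,"ty":0,"tz":0,"ax":0,"ay":0,"az":-0.0855},{"tx":0,"ty":0,"tz":0,"ax":0,"ay":0,"az":-0.0855},{"tx":0,"ty":0,"tz":0,"ax":0,"ay":0,"az":0}]'; python3 go.py 510 -127 185 2.93;  python3 - <<'E'
from h import *
A=cloud(grab('top','t8'));
for n,lo,hi in [('knob',[470,-165,150],[560,-100,172])]:
    P=A[np.all((A>lo)&(A<hi),-1)]; print(len(P), P.min(0) if len(P) else '')
W=cloud(grab('wrist','w8'));P=W[np.all((W>[470,-165,150])&(W<[560,-100,172]),-1)]
if len(P): print('wr',len(P),P.min(0),P.max(0),np.median(P,0))
E
```

```text
clock: 14.5
eef_pos: [496.3, -130.6, 300.4]
tool_rot: [1.977, -2.44, -0.004]
contact_force: [-0.8, 0.1, -0.4]
grip_width: -0.0
grip_force: 0.0
clock 14.5 pos [ 496.3 -130.6  300.4] yawy 2.933 j [-0.42  0.19  0.1   1.49  0.   -1.78] F [-0.8  0.1 -0.4] w -0.0 0.0
shift in current tool axes [-0.0419 -0.0864  0.7689] in target axes [-0.0425 -0.0842  0.7691] turn [0.0017 0.0004 0.0017]
0 
wr 1165 [ 495.59264708 -141.28510406  151.16915216] [ 524.53076705 -111.56231123  164.30146903] [ 509.70445928 -127.74376295  161.65043776]
```

```bash
python3 -m handwheel '[{"tx":-0.042,"ty":-0.085,"tz":0.15,"ax":0,"ay":0,"az":0},{"tx":0,"ty":0,"tz":0.25,"ax":0,"ay":0,"az":0},{"tx":0,"ty":0,"tz":0.25,"ax":0,"ay":0,"az":0},{"tx":0,"ty":0,"tz":0.17,"ax":0,"ay":0,"az":0},{"tx":0,"ty":0,"tz":0,"ax":0,"ay":0,"az":0}]'; python3 -m handwheel '[{"tx":0,"ty":0,"tz":0.02,"ax":0,"ay":0,"az":0},{"tx":0,"ty":0,"tz":0.02,"ax":0,"ay":0,"az":0},{"tx":0,"ty":0,"tz":0,"ax":0,"ay":0,"az":0}]'; python3 go.py 510 -127 82 2.93
```

```text
clock: 15.1
eef_pos: [508.5, -126.4, 175.4]
tool_rot: [1.97, -2.443, -0.009]
contact_force: [-0.9, -0.5, 0.9]
grip_width: 0.1
grip_force: 0.0
clock: 15.4
eef_pos: [510.8, -127.4, 173.8]
tool_rot: [-1.974, 2.443, -0.002]
contact_force: [0.2, -0.4, 0.5]
grip_width: -0.0
grip_force: 0.0
clock 15.4 pos [ 510.8 -127.4  173.8] yawy 2.93 j [-0.4   0.24 -0.15  1.18 -0.   -1.76] F [ 0.2 -0.4  0.5] w -0.0 0.0
shift in current tool axes [-0.0017  0.007   0.6122] in target axes [-0.0015  0.006   0.6122] turn [-0.001  -0.0002  0.0001]
```

```bash
python3 -m handwheel '[{"tx":0,"ty":0,"tz":0.03,"ax":0,"ay":0,"az":0},{"tx":0,"ty":0,"tz":0.03,"ax":0,"ay":0,"az":0},{"tx":0,"ty":0,"tz":0.03,"ax":0,"ay":0,"az":0},{"tx":0,"ty":0,"tz":0.03,"ax":0,"ay":0,"az":0},{"tx":0,"ty":0,"tz":0.03,"ax":0,"ay":0,"az":0}]'; python3 -m handwheel '[{"tx":0,"ty":0,"tz":0.03,"ax":0,"ay":0,"az":0},{"tx":0,"ty":0,"tz":0.03,"ax":0,"ay":0,"az":0},{"tx":0,"ty":0,"tz":0.03,"ax":0,"ay":0,"az":0},{"tx":0,"ty":0,"tz":0.03,"ax":0,"ay":0,"az":0},{"tx":0,"ty":0,"tz":0.03,"ax":0,"ay":0,"az":0}]'; python3 go.py 510 -127 82 2.93
python3 - <<'E'
from h import *
A=cloud(grab('top','t9'))
P=A[np.all((A>[470,-110,120])&(A<[580,-10,200]),-1)]; print(len(P),np.median(P,0),P.max(0))
E
```

```text
clock: 15.9
eef_pos: [510.6, -127.3, 150.6]
tool_rot: [-1.975, 2.443, -0.001]
contact_force: [-1.6, 0.1, 5.2]
grip_width: 0.1
grip_force: 2.9
clock: 16.4
eef_pos: [510.6, -127.3, 128.1]
tool_rot: [-1.975, 2.443, -0.001]
contact_force: [-1.6, -0.5, 5.6]
grip_width: 0.1
grip_force: 2.9
clock 16.4 pos [ 510.6 -127.3  128.1] yawy 2.931 j [-0.4   0.27 -0.23  1.07 -0.   -1.76] F [-1.6 -0.5  5.6] w 0.1 2.9
shift in current tool axes [-0.0012  0.0043  0.3071] in target axes [-0.0011  0.0041  0.3071] turn [-0.0005 -0.0001  0.0005]
  return _methods._mean(a, axis=axis, dtype=dtype,
  ret = um.true_divide(
Traceback (most recent call last):
ValueError: zero-size array to reduction operation maximum which has no identity
```

The platform follows smoothly at about 5.5 N, so I continue.

```bash
python3 -m handwheel '[{"tx":0,"ty":0,"tz":0.03,"ax":0,"ay":0,"az":0},{"tx":0,"ty":0,"tz":0.03,"ax":0,"ay":0,"az":0},{"tx":0,"ty":0,"tz":0.03,"ax":0,"ay":0,"az":0},{"tx":0,"ty":0,"tz":0.03,"ax":0,"ay":0,"az":0},{"tx":0,"ty":0,"tz":0.03,"ax":0,"ay":0,"az":0}]'; python3 -m handwheel '[{"tx":0,"ty":0,"tz":0.03,"ax":0,"ay":0,"az":0},{"tx":0,"ty":0,"tz":0.03,"ax":0,"ay":0,"az":0},{"tx":0,"ty":0,"tz":0.03,"ax":0,"ay":0,"az":0},{"tx":0,"ty":0,"tz":0.03,"ax":0,"ay":0,"az":0},{"tx":0,"ty":0,"tz":0.02,"ax":0,"ay":0,"az":0}]'; python3 go.py 510 -127 82 2.93
```

```text
clock: 16.95
eef_pos: [510.5, -127.3, 105.6]
tool_rot: [-1.975, 2.443, -0.001]
contact_force: [-1.5, 0.4, 5.4]
grip_width: 0.1
grip_force: 2.9
clock: 17.45
eef_pos: [510.5, -127.3, 84.5]
tool_rot: [-1.975, 2.443, -0.001]
contact_force: [-0.7, 0.3, 5.1]
grip_width: -0.3
grip_force: 2.6
clock 17.45 pos [ 510.5 -127.3   84.5] yawy 2.931 j [-0.4   0.31 -0.3   0.96 -0.   -1.76] F [-0.7  0.3  5.1] w -0.3 2.6
shift in current tool axes [-0.0011  0.004   0.0165] in target axes [-0.0011  0.004   0.0165] turn [-0.0003 -0.0001  0.0005]
```

```bash
python3 -m handwheel '[{"tx":0,"ty":0,"tz":0.015,"ax":0,"ay":0,"az":0},{"tx":0,"ty":0,"tz":0.008,"ax":0,"ay":0,"az":0},{"tx":0,"ty":0,"tz":0,"ax":0,"ay":0,"az":0}]';  python3 -m handwheel '[{"tx":0,"ty":0,"tz":0.007,"ax":0,"ay":0,"az":0},{"tx":0,"ty":0,"tz":0,"ax":0,"ay":0,"az":0}]'
```

```text
clock: 17.75
eef_pos: [510.6, -127.3, 81.9]
tool_rot: [-1.975, 2.442, -0.002]
contact_force: [-3.7, 1.3, 12.8]
grip_width: -0.2
grip_force: 6.5
clock: 17.95
eef_pos: [510.7, -127.4, 81.9]
tool_rot: [-1.975, 2.442, -0.003]
contact_force: [-6.7, 2.9, 22.4]
grip_width: 0.0
grip_force: 11.7
```

The knob is at 82 mm and the force is climbing, so this is the bottom stop. I retreat straight up, then back, and check.

```bash
python3 -m handwheel '[{"tx":0,"ty":0,"tz":-0.03,"ax":0,"ay":0,"az":0},{"tx":0,"ty":0,"tz":-0.15,"ax":0,"ay":0,"az":0},{"tx":0,"ty":0,"tz":-0.3,"ax":0,"ay":0,"az":0},{"tx":0,"ty":0,"tz":-0.3,"ax":0,"ay":0,"az":0},{"tx":0,"ty":0,"tz":-0.3,"ax":0,"ay":0,"az":0}]'; python3 -m handwheel '[{"tx":0,"ty":0.3,"tz":-0.1,"ax":0,"ay":0,"az":0},{"tx":0,"ty":0.3,"tz":0,"ax":0,"ay":0,"az":0},{"tx":0,"ty":0.2,"tz":0,"ax":0,"ay":0,"az":0},{"tx":0,"ty":0,"tz":0,"ax":0,"ay":0,"az":0},{"tx":0,"ty":0,"tz":0,"ax":0,"ay":0,"az":0}]'
python3 - <<'E'
from h import *
a=grab('top','ta'); b=grab('side','sb')
cv2.imwrite('pics/ca.png',np.hstack([cv2.resize(a['image'][170:330,170:370],(400,320),interpolation=2),cv2.resize(b['image'][200:400,240:440],(320,320),interpolation=2)]))
for W in(cloud(a),cloud(b)):
  for n,lo,hi in [('knob',[470,-165,72],[560,-105,95]),('jar',[460,-110,98],[600,-10,130]),('pawl',[590,50,225],[680,110,270]),('rodgrip',[455,210,60],[505,255,75])]:
    P=W[np.all((W>lo)&(W<hi),-1)]
    if len(P): print(n,len(P),np.median(P,0).round(1),P.min(0).round(1),P.max(0).round(1))
E
```

```text
clock: 18.45
eef_pos: [510.0, -127.0, 243.3]
tool_rot: [1.975, -2.443, -0.001]
contact_force: [0.4, 0.5, 0.5]
grip_width: 0.2
grip_force: 0.0
clock: 18.95
eef_pos: [392.9, -102.1, 257.2]
tool_rot: [-1.975, 2.443, -0.002]
contact_force: [0.7, -0.5, 0.4]
grip_width: 0.0
grip_force: 0.0
jar 118 [535.  -46.6 110.7] [508.9 -65.9  98.7] [556.3 -34.7 115.2]
pawl 86 [637.9  59.2 234.8] [626.8  50.2 225.5] [649.9  69.2 246.1]
rodgrip 111 [480.8 229.2  66.7] [455.  218.8  60.3] [504.6 241.6  73. ]
knob 24 [ 502.5 -126.3   79.1] [ 497.4 -135.4   74.3] [ 517.3 -114.8   82.1]
jar 146 [515.4 -50.  109.2] [501.3 -84.6  98. ] [525.2 -31.  112.1]
pawl 99 [640.5  65.1 234.5] [627.8  52.5 225.2] [651.6  72.5 244.6]
rodgrip 185 [480.1 236.7  64.6] [455.3 221.6  60. ] [504.7 245.5  69.6]
```

View pics/ca.png

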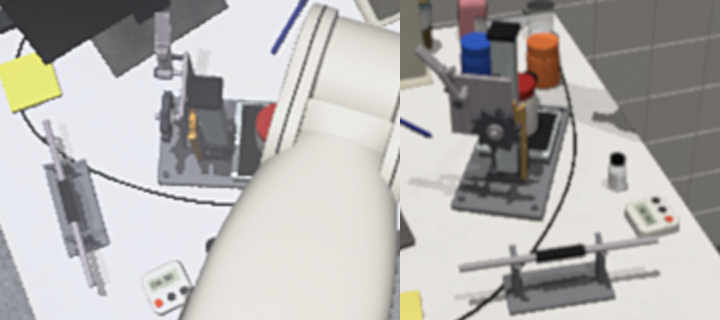

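The picture shows the platform down with the jar upright, the pawl thrown back and the rod in its rest. The arm touches nothing, so I hand it in.

```bash
python3 -c "
from h import *
print(ticket.close_job())"
```

```text
the job is handed in; nothing more can be done
None
```

I handed the job in at about 19 s on the clock, with the pawl thrown back, the rod back in its rest, the platform at its bottom stop and the jar upright; no verdict was returned.

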